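# Show the webcam a hidden terminal screw with an inspection mirror

### The job

The webcam cannot see over the wall of the plywood wire-game box to the brass terminal screw on its floor. Tip the loose lid up by its cork knob, its far edge still resting on the rim, lift it off and lay it on the bare table, cork up and clear of the board, without dropping it; then take the inspection mirror by its handle and hold it centred straight above the screw at the height of the webcam's lens, angled so that the lens sees the screw in the middle of the glass. Finish while still holding the mirror there, steady and touching nothing else, and leave the tape, the tumbler and the screwdriver where they are.

Things in the scene. Friction and masses are not known exactly. Their poses are not given: they have to be found in the camera images.
- rig: The game board, fixed: plywood 430 x 150 x 12 mm with an open plywood box at one end and a webcam at the other. Origin: underside of the board, under the middle of the box; x points from the box to the webcam, z up. The board runs from x = -75 to +355 mm, y = -75 to +75 mm; the webcam on its gooseneck takes x = 280 to 350 mm, up to 187 mm above the table.
- box_rim (a point): Centre of the mouth of the open-topped plywood box on the board: 110 x 110 mm outside, 98 x 98 mm inside, walls 6 mm, square to the board; rim 72 mm and inner floor 18 mm above the table.
- screw (a point): The brass terminal screw (hexagon head 17 mm wide on a steel washer) standing in the middle of the box floor; this point is its top, 30 mm above the table.
- lens (a point): Centre of the webcam's lens, 170 mm above the table, 280 mm from the box's middle along the board's x axis; the lens looks along the board's -x.
- facing_point (a point): An empty point in the air, a third of the way from the screw's top to the lens. A mirror centred straight above the screw at lens height shows the screw to the lens when it squarely faces this point, i.e. its normal passes through it (towards the webcam and 45 degrees down).
- lid: Loose plywood lid: plate 116 x 116 x 6 mm on the rim, under it a plug 94 x 94 x 8 mm inside the walls (2 mm play), on top a cork knob 24 mm across, 24 mm tall, 40 mm from the middle on the webcam's side. About 0.1 kg. Origin: cork's centre, 12 mm above the plate's top, 26 mm above the plug's underside (so 26 mm high when on the table). x: from the lid's middle to the cork; z up.
- lid_far_edge (a point): Underside of the lid plate at the middle of the edge opposite the cork, 98 mm from the cork's centre; 72 mm above the table when seated.
- mirror: Inspection mirror, lying with its handle along the top of the trunking, its round head beyond the end. Black rubber handle 110 mm long, 18 x 18 mm, then a thin steel stem. Rigid, the head does not swivel. About 0.15 kg, balancing some 30 mm ahead of the origin. Origin: centre of the handle, 49 mm above the table at the start; x along the handle to the head, z up as it lies.
- mirror_head: Round head, 76 mm across, 5 mm thick. Origin: centre of the glass, 140 mm from the handle's centre along the handle. z: normal out of the glass (reflecting side). With the handle level as it lies, the glass faces ahead, away from the handle, and 60 degrees below level; raising the head end by 15 degrees makes it face 45 degrees down.
- tape: Bystander: black roll of tape lying flat, 104 mm across, 48 mm high; origin at the middle of its underside.
- cup: Bystander: glass tumbler full of thin wooden sticks, 78 mm across, sticks up to 170 mm high; origin at the middle of its underside.
- screwdriver: Bystander: screwdriver lying on the table, 180 mm long; origin under its middle, x along it.
- trunking: Closed length of grey PVC cable trunking fixed to the table, 160 mm long, 63 mm wide, 40 mm high, on which the mirror lies. Origin: middle of its underside; x along its length, towards the mirror's head.
Things that resemble listed ones, but are neither listed nor needed, are in the scene too. What is shaped like the mirror but purple is not meant.

How it is judged (in metres and radians):
On the way, in this order (a step that is already met when the one before it is completed fails the run):
1. the lid is tipped up by at least 7 degrees with its far edge still down at the rim (less than 12 mm above it) (angle between lid's own z axis and vertical above 0.12 rad and height (world z) of lid_far_edge below 0.084 m), for 0.1 s.
2. the lid lies flat on the table, cork up, off the board and let go (height (world z) of lid below 0.034 m and angle between lid's own z axis and vertical below 0.12 rad and contact force between lid and the fingers below 0.05 N and contact force between lid and rig below 0.05 N and linear speed of lid below 0.03 m/s), for 0.2 s.
At the end, for the whole second after the job is handed in: Mirror held by its handle alone, steady, touching nothing else; glass centre within 30 mm of straight above the screw and 25 mm of lens height, its normal passing within 18 mm of the facing point each way (7 degrees); lid let go, flat on the table, cork up, off the board (all of step 2 and horizontal distance between mirror_head and screw below 0.03 m and height (world z) of mirror_head between 0.145 and 0.195 m and x of facing_point in the frame of mirror_head between -0.018 and 0.018 m and y of facing_point in the frame of mirror_head between -0.018 and 0.018 m and z of facing_point in the frame of mirror_head above 0.05 m and contact force between the fingers and mirror above 1 N and contact force between the fingers and mirror_head below 0.2 N and contact force between mirror and rig below 0.05 N and contact force between mirror and trunking below 0.05 N and contact force between mirror and lid below 0.05 N and linear speed of mirror_head below 0.03 m/s and angular speed of mirror_head below 0.15 rad/s); the arm keeps its last pose, push and grip.
It fails at once if tape, tumbler or screwdriver moved by more than 30 mm (distance of any of tape, cup, screwdriver from where it was at the start of the episode above 0.03 m).
It fails at once if the lid or the mirror dropped or thrown (faster than 1.5 m/s) (linear speed of any of lid, mirror above 1.5 m/s).
It also fails if it takes over 56 s, if anything falls off the work surface, if the arm or the gripper's body presses on something with over 40 N, if the wrist force passes 120 N, or if a joint passes its speed limit or range.

### The arm

A 6-joint arm with a two-finger parallel gripper is mounted at the origin on the work surface. World frame = base frame: x ahead of the robot, y to its left, z up, the work surface at z = 0. Lengths are in mm, angles in rad, forces in N, time in s.
With the tool pointing down it reaches from about 325 to 1000 mm from the base axis. Payload 5.1 kg.
Tool frame: the origin (TCP) lies midway between the tips of the shut fingers; the grasp point (between the pads) lies 19 mm behind it; z points along the fingers, y is the line along which they close (so a half turn about z gives the same grasp; the last joint's range is limited). The gripper opens to 85 mm and grips with 20 to 120 N. Pads are 22 mm wide; open, the fingers measure 114 mm over their backs; the gripper's body (76 mm by 85 mm) begins 54 mm behind the grasp point. The pads swing forward as they close: fully open they stand 13 mm farther back than shut.
Start: joints at [-1.381, 0.124, 1.65, -0, 1.367, -0.083], TCP at [175.096, -625.96, 231.322] pointing down, gripper open.
Joint ranges: [-2.61, 2.61], [-1.02, 2.33], [0.03, 2.71], [-1.35, 4.49], [0.32, 2.68], [-2.91, 2.91]. Speed limits (rad/s): [2.57, 2.57, 3.14, 3.14, 3.14, 3.14].

### API

Orientations are given as a unit quaternion [x, y, z, w].
In Python, from plant import manip gives the robot as it stands.
- The arm moves only by the tool drive_tool, never from a script. Its arguments are lists of equal length, an entry for each row: "slide": the shift along the tool's x, y, z in mm, a list of three; "dr": the turn, a rotation vector about the tool's x, y, z in degrees, a list of three. A call has 1 to 10 rows; each row is the pose to reach, as a shift and turn from the pose commanded when the call began, along the tool's axes at that moment; what a row does not reach only later rows make up. A row lasts 1/10 s, in which the tool goes at most 50 mm and 8.59 degrees, less where a joint would pass 70% of its speed; a pose out of reach is approached as far as the arm can. A call with a gripper value outside its range is refused whole. "fingers" is the opening, from 0 (shut) to 1 (fully open), set as the call begins (left out, the last holds). The fingers move at their own pace and stop on an object; "squeeze" is the grip in N (left out, the last holds). Time passes only in rows, so rows that repeat a pose let the fingers close. It gives the time, the measured TCP pose, the force, the opening and the grip force at its end, in the units of the state.
- manip.observe(): the state, without advancing time (a new reading comes with each control period).
- manip.grab_frame(name): name is "scene" or "top"; returns the picture (384x512x3 uint8, red, green, blue); there is no depth.
- manip.get_calibration(name): a dict with "camera_matrix" (3x3 intrinsics, pixels), "rvec" (rotation vector, rad) and "tvec" (3), from world to camera coordinates, as OpenCV has them. Camera axes: x right, y down, z forward; pixel columns grow to the right and rows downward; lengths in mm; the calibration is good to about 2 mm. A picture is of the moment at which its call begins. get_calibration takes no time and is no camera call.
- manip.job_done(): hands the job in; it is judged then, once.
The state is a dict: "t": time; "qpos": joint angles; "qd": joint speeds; "joint_efforts": joint torques, N m; "tcp_pos": TCP position; "orientation": TCP orientation; "force": force on the tool from outside, world axes, zero at the start; "torque": the same for the moment, N m; "width": finger opening in mm; "finger_force": force on a finger pad.
Only numpy, scipy, OpenCV 4.12 (cv2) and the standard library are available. Lean on these libraries where they do the work, as an engineer would, in place of code of your own. Each camera call takes 0.05 s, during which the arm holds its last target. There are 200 camera calls.

## Working session

There is one attempt and no reset: what is moved stays moved. The work goes in short steps, Python scripts to look and compute and a tool call to move; the robot and the scene stay as the last step left them, time stands still between calls to the robot, and variables do not carry over. Pictures are saved under pics/ and viewed, at most 10 in all, crops included, and the job is handed in when it is done.

Besides the shell and the picture viewer there is one more tool, called after "Emit:" as a command line: name --argument value ..., lists and objects as JSON in quotes. drive_tool: Moves the arm, as the interface text tells. Its arguments: {"type":"object","properties":{"slide":{"type":"array","items":{"type":"array","items":{"type":"number"}}},"dr":{"type":"array","items":{"type":"array","items":{"type":"number"}}},"fingers":{"type":"number"},"squeeze":{"type":"number"}},"required":["slide","dr"]}

```bash
mkdir -p pics; ls; python3 - <<'E'
from plant import manip
import cv2
for n in("scene","top"):
    im=manip.grab_frame(n); cv2.imwrite(f"pics/{n}0.png",im[:,:,::-1])
    print(manip.get_calibration(n))
print(manip.observe())
E
python3 -c "
import cv2
for n in('scene','top'):
    cv2.imwrite(f'pics/{n}0b.png',cv2.resize(cv2.imread(f'pics/{n}0.png'),(800,600),interpolation=cv2.INTER_CUBIC))"
```

```text
pics
{'camera_matrix': array([[490.24958364,   0.        , 253.92062456],
       [  0.        , 490.24958364, 189.26246596],
       [  0.        ,   0.        ,   1.        ]]), 'rvec': array([ 2.22907691,  1.12864445, -0.4172039 ]), 'tvec': array([-250.34939696, -252.69694439, 1783.68813936])}
{'camera_matrix': array([[349.38488867,   0.        , 256.54818777],
       [  0.        , 349.38488867, 194.3069187 ],
       [  0.        ,   0.        ,   1.        ]]), 'rvec': array([ 2.19889632, -2.1377378 ,  0.15226147]), 'tvec': array([-63.36314446, 529.05324713, 959.22217395])}
{'t': 0.1, 'qpos': array([-1.38059469e+00,  1.24480903e-01,  1.65157145e+00,  2.69373001e-05,
        1.36750668e+00, -8.25633060e-02]), 'qd': array([-0.00052256, -0.00244003,  0.00066225,  0.0015444 ,  0.00155597,
       -0.00029045]), 'joint_efforts': array([ 4.80973085e-04, -4.24932647e+01, -3.66652465e+01, -3.42967246e-05,
        3.96938864e-03,  2.60327482e-05]), 'tcp_pos': array([ 175.00127188, -625.40989849,  230.1292954 ]), 'orientation': array([ 9.90714210e-01,  1.35957300e-01, -3.97193342e-05, -9.82474699e-04]), 'force': array([-0.56246433, -0.20152561, -0.17887609]), 'torque': array([ 0.03215667, -0.01154823, -0.02763896]), 'finger_force': 0.0, 'width': 85.37031748746416}
```

View pics/top0b.png

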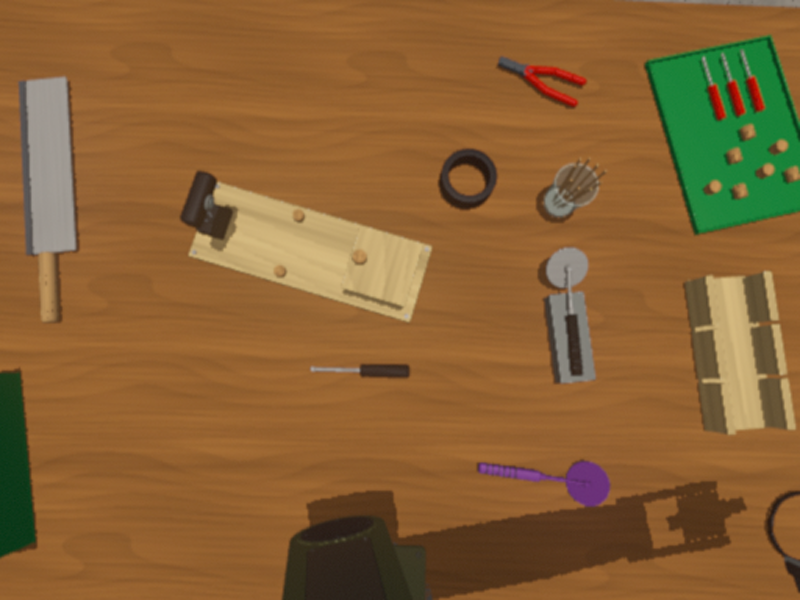

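View pics/scene0b.png

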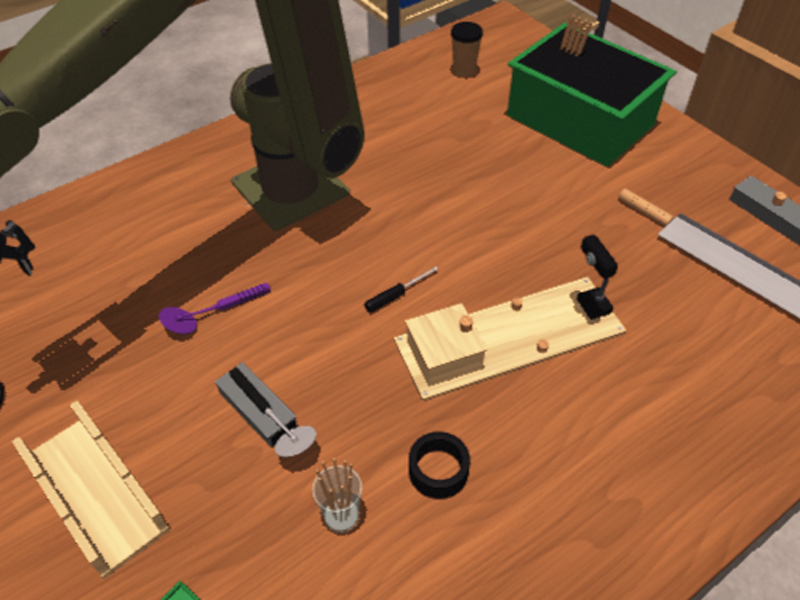

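The top view shows four kinds of candidate:

- **Corks:** (359,256) sits on the box lid. (299,215) and (280,271) stand on the bare board, and others lie in the green tray. The first is the lid knob.
- **Mirrors:** the grey one with a black handle lies on the trunking, handle at (573,345) and head at (568,268). It fits the description. The purple one at (587,483) is the decoy.

I'll measure these and confirm them in one crop.

```bash
cat > h.py <<'E'
import numpy as np, cv2
from plant import manip
from scipy.spatial.transform import Rotation as R
def ray(n,uv):
    c=manip.get_calibration(n); M=cv2.Rodrigues(c['rvec'])[0]; K=c['camera_matrix']
    d=M.T@np.linalg.inv(K)@np.array([uv[0],uv[1],1.]); o=-M.T@c['tvec']; return o,d
def on(n,uv,z):
    o,d=ray(n,uv); return (o+d*(z-o[2])/d[2])[:2]
def proj(n,p):
    c=manip.get_calibration(n); return cv2.projectPoints(np.array([p],float),c['rvec'],c['tvec'],c['camera_matrix'],None)[0].ravel()
def tri(u1,u2):
    (a,d),(b,e)=ray('top',u1),ray('scene',u2); d/=np.linalg.norm(d); e/=np.linalg.norm(e)
    s=np.linalg.lstsq(np.c_[d,-e],b-a,rcond=None)[0]; p,q=a+s[0]*d,b+s[1]*e
    return (p+q)/2,np.linalg.norm(p-q)
def snap(n,f):
    im=manip.grab_frame(n)[:,:,::-1].copy(); cv2.imwrite(f'pics/{f}.png',im); return im
E
python3 - <<'E'
from h import *
t=cv2.imread('pics/top0.png'); s=cv2.imread('pics/scene0.png')
def blobs(m,lo=15):
    n,l,st,c=cv2.connectedComponentsWithStats(m.astype(np.uint8))
    return [(c[i].round(1).tolist(),st[i].tolist()) for i in range(1,n) if st[i,4]>lo]
a=t[110:210,115:285]; b=t[150:250,335:395]
cr=np.hstack([cv2.resize(a,None,fx=3.4,fy=3.4,interpolation=cv2.INTER_CUBIC),cv2.resize(b,None,fx=3.4,fy=3.4,interpolation=cv2.INTER_CUBIC)])
c2=np.hstack([cv2.resize(s[180:260,245:405],None,fx=3,fy=3,interpolation=cv2.INTER_CUBIC),cv2.resize(s[225:305,130:210],None,fx=3,fy=3,interpolation=cv2.INTER_CUBIC)])
w=max(cr.shape[1],c2.shape[1]); pad=lambda x:np.pad(x,((0,0),(0,w-x.shape[1]),(0,0)))
o=np.vstack([pad(cr),pad(c2)]);print(cr.shape,c2.shape); cv2.imwrite('pics/c1.png',o)
# dark handle in top
g=t.max(axis=2)
m=np.zeros(g.shape,bool); m[185:245,350:380]=g[185:245,350:380]<60; print('handle',blobs(m))
h=cv2.cvtColor(t,cv2.COLOR_BGR2HSV); print('cork', h[164,230],'wood',h[164,245], 'head',h[171,360],'handle',h[220,367],'board',h[150,200])
E
```

```text
(340, 782, 3) (240, 720, 3)
handle [([366.4, 218.6], [362, 202, 10, 37, 193])]
cork [ 17 139 193] wood [ 20 102 207] head [ 18  23 143] handle [12 78 59] board [ 20 109 190]
```

View pics/c1.png

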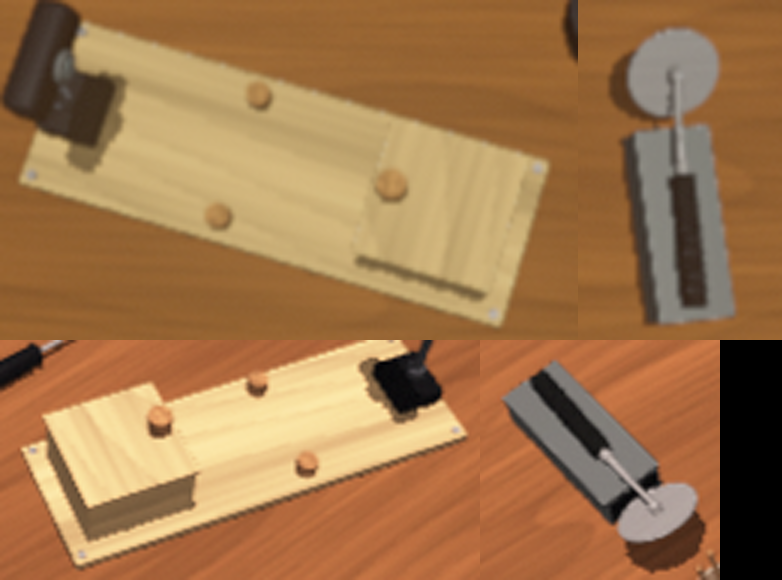

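The crop confirms the cork on the box lid at crop (391,184), and the grey mirror with its black handle on the trunking, handle from (683,175) to (693,305) and head at (674,72).

```bash
python3 - <<'E'
from h import *
A=lambda x,y:(115+x/3.4,110+y/3.4); B=lambda x,y:(335+(x-578)/3.4,150+y/3.4)
S=lambda x,y:(245+x/3,180+(y-340)/3); S2=lambda x,y:(130+(x-480)/3,225+(y-340)/3)
P=[on('top',A(*p),12) for p in[(549,160),(500,326),(20,181)]]
print('board corners',np.round(P),'len',np.linalg.norm(P[1]-P[2]),np.linalg.norm(P[0]-P[1]))
ex=(P[2]-P[1]);ex/=np.linalg.norm(ex);yaw=np.degrees(np.arctan2(ex[1],ex[0]));print('rig yaw',yaw)
mid=(P[0]+P[1])/2+75*ex; print('box centre',mid)
print('screw washers',[on('scene',S(*p),12).round() for p in[(33,450),(82,554),(455,430)]])
L=[on('top',A(*p),78) for p in[(355,260),(485,294),(525,150),(398,120)]]; print('lid',np.round(L),np.mean(L,0))
print('cork top',on('top',A(391,184),100), 'expected',mid+40*ex,'tri',tri(A(391,184),S(160,418)))
hd=[on('top',B(*p),58) for p in[(683,175),(692,305)]];print('handle ends',np.round(hd),np.mean(hd,0),np.linalg.norm(hd[0]-hd[1]))
v=hd[0]-hd[1];print('mirror yaw',np.degrees(np.arctan2(v[1],v[0])))
print('head tri',tri(B(674,72),S2(657,513)), 'hfront',tri(B(683,175),S2(604,455)),'hback',tri(B(692,305),S2(541,377)))
for n,uv in dict(tape=(468,178),cup=(560,205),sd1=(312,369),sd2=(408,371)).items(): print(n,on('top',(uv[0]/1.5625,uv[1]/1.5625),10 if n[0]=='s' else 5).round())
o,q=manip.observe()['tcp_pos'],manip.observe()['orientation']; print(R.from_quat(q).as_matrix().round(3))
E
```

```text
board corners [[ 645. -104.]
 [ 500.  -66.]
 [ 612.  348.]] len 428.20872162816676 150.2201703429881
rig yaw 74.7801644928471
box centre [592.19121717 -12.61581803]
screw washers [array([513., -56.]), array([640., -91.]), array([748., 305.])]
lid [[544.  54.]
 [519. -51.]
 [637. -80.]
 [659.  23.]] [589.74390111 -13.42955253]
cork top [601.43045838  25.79168771] expected [602.69214704  25.98120869] tri (array([603.25348808,  27.23760332,  94.75065674]), np.float64(2.650002197878712))
handle ends [[ 516. -352.]
 [ 411. -358.]] [ 463.88299417 -355.11782984] 105.34654755323395
mirror yaw 3.353428966810082
head tri (array([ 604.17171889, -346.1696073 ,   50.92069455]), np.float64(3.845361021259065)) hfront (array([ 519.71073012, -353.88781638,   44.42963411]), np.float64(6.3001373915809635)) hback (array([ 412.63735178, -359.33242564,   48.87510782]), np.float64(4.612339409133937))
tape [ 781. -172.]
cup [ 734. -349.]
sd1 [408. 110.]
sd2 [409. -65.]
[[ 0.963  0.269 -0.   ]
 [ 0.269 -0.963  0.002]
 [ 0.    -0.002 -1.   ]]
```

```bash
cat >> h.py <<'E'
def tool(yy,tilt=0):
    "tool down, its y at world yaw yy deg; tilt = turn about that y (deg)"
    a=np.radians(yy); y=np.array([np.cos(a),np.sin(a),0]); z=np.array([0,0,-1.]); M=np.c_[np.cross(y,z),y,z]
    return R.from_rotvec(np.radians(tilt)*y)*R.from_matrix(M)
def go(p,Rt):
    s=manip.observe(); R0=R.from_quat(s['orientation'])
    print('t',round(s['t'],2),'at',s['tcp_pos'].round(1),'slide',(R0.inv().apply(np.array(p)-s['tcp_pos'])).round(1),'dr',np.degrees((R0.inv()*Rt).as_rotvec()).round(1))
E
python3 -c "
from h import *
go([602.5,26,200],tool(-105.2))"
```

```text
t 0.1 at [ 175.  -625.4  230.1] slide [ 587.2 -512.1   31.2] dr [-0.1  0.  30.8]
```

Emit:
drive_tool --slide '[[20,-17,0],[55,-48,0],[90,-78,5],[125,-109,5],[160,-140,10],[195,-170,10],[230,-200,10],[265,-231,15],[300,-262,15],[320,-280,15]]' --dr '[[0,0,3],[0,0,6],[0,0,9],[0,0,12],[0,0,15],[0,0,18],[0,0,21],[0,0,24],[0,0,28],[0,0,30.8]]' --fingers 0.55 --squeeze 40

```text
t: 1.1
tcp_pos: [408.6, -267.2, 215.7]
orientation: [0.991, -0.132, -0.0, -0.001]
force: [-0.3, -0.6, -0.4]
width: 47.1
finger_force: 0.0
```

```bash
python3 -c "
from h import *
go([602.5,26,160],tool(-105.2))
print(manip.observe()['width'])"
```

```text
t 1.1 at [ 408.6 -267.2  215.7] slide [ 110.4 -333.7   55.9] dr [-0.1  0.   0. ]
47.05811304406949
```

Emit:
drive_tool --slide '[[10,-30,5],[25,-75,10],[40,-120,20],[55,-165,30],[70,-210,35],[85,-255,45],[98,-295,50],[106,-320,55],[110,-333,55],[110,-333,55]]' --dr '[[0,0,0],[0,0,0],[0,0,0],[0,0,0],[0,0,0],[0,0,0],[0,0,0],[0,0,0],[0,0,0],[0,0,0]]'

```text
t: 2.1
tcp_pos: [601.3, 23.5, 160.8]
orientation: [0.991, -0.131, -0.001, 0.0]
force: [-0.0, 0.3, -0.0]
width: 46.9
finger_force: 0.0
```

```bash
python3 -c "
from h import *
go([602.5,26,81],tool(-105.2))
a=snap('top','t1');b=snap('scene','s1')
cv2.imwrite('pics/v1.png',np.hstack([cv2.resize(a[120:220,180:290],(396,360)),cv2.resize(b[150:250,235:345],(396,360))]))"
```

```text
t 2.1 at [601.3  23.5 160.8] slide [ 0.6 -2.8 79.8] dr [0.  0.1 0.1]
```

View pics/v1.png

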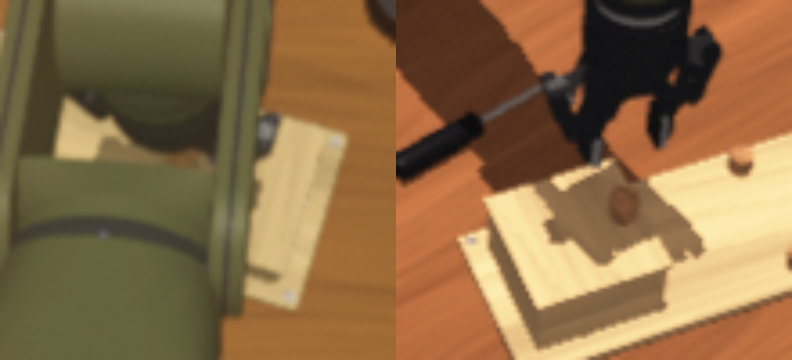

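The scene view shows the open fingers, crop (595,155) to (662,140), straddling the cork at (623,207), so they are centred over it. I'll go down.

Emit:
drive_tool --slide '[[0.5,-1,10],[0.5,-2.5,30],[0.5,-2.5,50],[0.5,-2.5,65],[0.5,-2.5,74],[0.5,-2.5,78],[0.5,-2.5,79],[0.5,-2.5,79]]' --dr '[[0,0,0],[0,0,0],[0,0,0],[0,0,0],[0,0,0],[0,0,0],[0,0,0],[0,0,0]]'

```text
t: 3.0
tcp_pos: [602.8, 24.7, 83.0]
orientation: [0.991, -0.132, 0.001, -0.0]
force: [0.1, 0.1, -0.2]
width: 46.8
finger_force: 0.0
```

Emit:
drive_tool --slide '[[0,0,0],[0,0,0],[0,0,0],[0,0,0],[0,0,0],[0,0,0]]' --dr '[[0,0,0],[0,0,0],[0,0,0],[0,0,0],[0,0,0],[0,0,0]]' --fingers 0 --squeeze 40

```text
t: 3.6
tcp_pos: [603.1, 24.9, 83.6]
orientation: [0.991, -0.132, 0.001, -0.0]
force: [-0.4, 0.3, 5.9]
width: 22.7
finger_force: 39.7
```

Emit:
drive_tool --slide '[[0,0.6,-4.3],[0,1.4,-8.5],[0,2.4,-12.7],[0,3.5,-16.8],[0,4.6,-20.1],[0,4.6,-20.1],[0,4.6,-20.1],[0,4.6,-20.1],[0,4.6,-20.1]]' --dr '[[2.5,0,0],[5,0,0],[7.5,0,0],[10,0,0],[12,0,0],[12,0,0],[12,0,0],[12,0,0],[12,0,0]]'

```text
t: 4.5
tcp_pos: [601.2, 20.7, 102.3]
orientation: [0.986, -0.131, 0.014, -0.103]
force: [1.7, 2.0, 0.7]
width: 22.5
finger_force: 39.5
```

```bash
python3 -c "
from h import *
go([602.5,26,81],tool(-105.2));print(manip.observe()['force'])
b=snap('scene','s2')
cv2.imwrite('pics/v2.png',cv2.resize(b[160:250,240:340],(500,450)))"
```

```text
t 4.5 at [601.2  20.7 102.3] slide [-0.1 -0.9 22. ] dr [-12.   -0.    0.1]
[1.71553365 1.98288139 0.69055257]
```

View pics/v2.png

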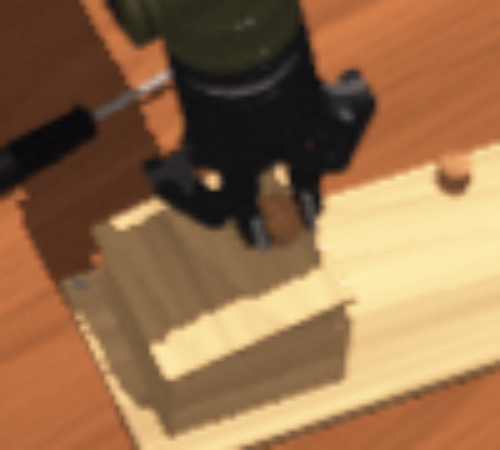

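The lid shows a clear tilt, near edge raised at crop (250,320) and far edge on the rim at (110,225). Next I lift it off and level it.

Emit:
drive_tool --slide '[[0,-2,-8],[0,-5,-22],[0,-8,-40],[0,-12,-56],[0,-14.6,-68],[0,-14.6,-68],[0,-14.6,-68],[0,-14.6,-68]]' --dr '[[0,0,0],[0,0,0],[0,0,0],[0,0,0],[-4,0,0],[-9,0,0],[-12,0,0],[-12,0,0]]'

```text
t: 5.35
tcp_pos: [601.5, 21.5, 173.3]
orientation: [0.991, -0.131, 0.001, 0.0]
force: [-0.5, 0.2, -1.6]
width: 22.6
finger_force: 39.5
```

```bash
python3 -c "
from h import *
go([480,-151,165],tool(-105.2));print(manip.observe()['width'])"
```

```text
t 5.35 at [601.5  21.5 173.3] slide [-72.5 198.2   8.2] dr [-0.  -0.1  0.1]
22.627335207528926
```

Emit:
drive_tool --slide '[[-4,10,0],[-12,32,0],[-22,60,0],[-33,90,0],[-44,120,0],[-55,150,0],[-64,175,4],[-70,192,8],[-72,198,8],[-72,198,8]]' --dr '[[0,0,0],[0,0,0],[0,0,0],[0,0,0],[0,0,0],[0,0,0],[0,0,0],[0,0,0],[0,0,0],[0,0,0]]'

```text
t: 6.35
tcp_pos: [479.0, -152.7, 164.0]
orientation: [0.991, -0.133, -0.0, -0.0]
force: [0.1, -0.3, -1.3]
width: 22.9
finger_force: 39.5
```

Emit:
drive_tool --slide '[[0,0,10],[0,0,35],[0,0,65],[0,0,95],[0,0,118],[0,0,130],[0,0,137],[0,0,141],[0,0,143],[0,0,143]]' --dr '[[0,0,0],[0,0,0],[0,0,0],[0,0,0],[0,0,0],[0,0,0],[0,0,0],[0,0,0],[0,0,0],[0,0,0]]'

```text
t: 7.35
tcp_pos: [480.5, -152.0, 21.8]
orientation: [0.991, -0.132, 0.001, 0.0]
force: [0.2, 0.2, -0.8]
width: 23.0
finger_force: 39.5
```

Emit:
drive_tool --slide '[[0,0,1],[0,0,2],[0,0,3],[0,0,3.5],[0,0,3.5]]' --dr '[[0,0,0],[0,0,0],[0,0,0],[0,0,0],[0,0,0]]'

```text
t: 7.85
tcp_pos: [480.4, -152.1, 19.5]
orientation: [0.991, -0.132, 0.0, 0.0]
force: [-5.2, 1.9, 11.1]
width: 22.7
finger_force: 40.6
```

Emit:
drive_tool --slide '[[0,0,-1],[0,0,-1],[0,0,-1],[0,0,-1],[0,0,-5],[0,0,-20],[0,0,-50],[0,0,-90],[0,0,-130],[0,0,-140]]' --dr '[[0,0,0],[0,0,0],[0,0,0],[0,0,0],[0,0,0],[0,0,0],[0,0,0],[0,0,0],[0,0,0],[0,0,0]]' --fingers 0.55

```text
t: 8.85
tcp_pos: [482.6, -152.9, 163.4]
orientation: [0.991, -0.132, 0.005, 0.001]
force: [-0.6, -0.2, 0.6]
width: 46.8
finger_force: 0.0
```

```bash
python3 -c "
from h import *
go([464,-355,150],tool(-86.6));print(manip.observe()['width'])"
```

```text
t 8.85 at [ 482.6 -152.9  163.4] slide [ 34.8 199.9  14. ] dr [  0.2  -0.5 -18.6]
46.807097490612286
```

Emit:
drive_tool --slide '[[4,15,0],[12,40,0],[22,70,0],[34,100,0],[45,130,10],[55,160,20],[62,180,30],[65,193,40],[65,198,50],[65,198,52]]' --dr '[[0,0,-3],[0,0,-6],[0,0,-9],[0,0,-12],[0,0,-15],[0,0,-18],[0,0,-18.6],[0,0,-18.6],[0,0,-18.6],[0,0,-18.6]]' --fingers 0.5

```text
t: 9.85
tcp_pos: [489.5, -359.0, 103.2]
orientation: [1.0, 0.03, -0.001, -0.001]
force: [-0.2, -0.0, 1.2]
width: 43.0
finger_force: 0.0
```

```bash
python3 -c "
from h import *
go([494,-353.5,44],tool(-86.4))
b=snap('scene','s3');a=snap('top','t3')
cv2.imwrite('pics/v3.png',np.hstack([cv2.resize(b[205:305,120:230],(440,400)),cv2.resize(a[130:230,230:330],(400,400))]))"
```

```text
t 9.85 at [ 489.5 -359.   103.2] slide [ 5.  -5.1 59.2] dr [-0.2  0.2 -0.2]
```

View pics/v3.png

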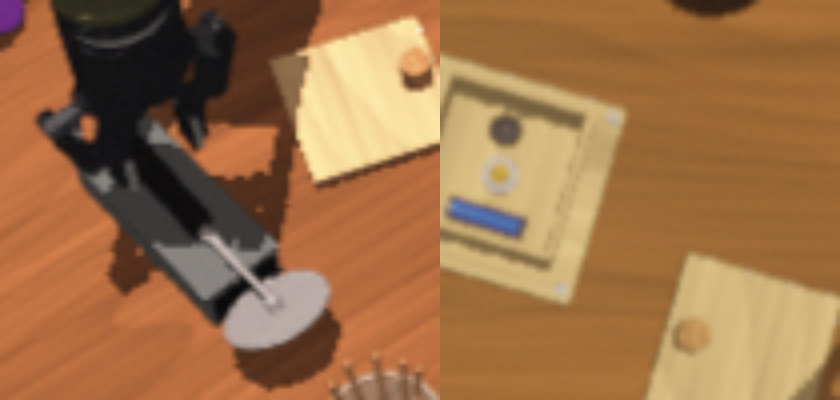

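The scene crop shows the open fingers at (125,180) and (195,130) straddling the black handle. The top crop shows the lid flat on the bare table with its cork at (692,335), and the screw now visible at (500,175), which is top-view pixel (245,173.8).

Emit:
drive_tool --slide '[[2,-2,8],[5,-4,22],[5,-4,38],[5,-4,50],[5,-4,56],[5,-4,59],[5,-4,59],[5,-4,59]]' --dr '[[0,0,0],[0,0,0],[0,0,0],[0,0,0],[0,0,0],[0,0,0],[0,0,0],[0,0,0]]'

```text
t: 10.75
tcp_pos: [495.8, -356.0, 47.0]
orientation: [1.0, 0.03, 0.0, 0.0]
force: [-0.2, -0.9, -0.0]
width: 42.6
finger_force: 0.0
```

```bash
python3 -c "
from h import *
a=cv2.imread('pics/t3.png'); h=cv2.cvtColor(a,cv2.COLOR_BGR2HSV)[165:183,236:254]
m=(h[...,1]>130)&(h[...,0]>18)&(h[...,0]<32); ys,xs=np.nonzero(m); print(len(xs),xs.mean()+236,ys.mean()+165)
print('screw',on('top',(245,173.8),29), on('top',(xs.mean()+236,ys.mean()+165),29))
go([494,-353.5,44],tool(-86.4))"
```

```text
11 244.63636363636363 173.0909090909091
screw [589.27007243 -13.78968947] [591.29961176 -12.68432818]
t 10.75 at [ 495.8 -356.    47. ] slide [-1.7 -2.6  3. ] dr [ 0.  -0.  -0.2]
```

Emit:
drive_tool --slide '[[0,-2,2],[0,-2,3],[0,-2,3]]' --dr '[[0,0,0],[0,0,0],[0,0,0]]'

```text
t: 11.05
tcp_pos: [495.3, -353.5, 43.6]
orientation: [1.0, 0.03, 0.0, 0.0]
force: [-0.4, -0.5, 0.1]
width: 42.6
finger_force: 0.0
```

Emit:
drive_tool --slide '[[0,0,0],[0,0,0],[0,0,0],[0,0,0],[0,0,0],[0,0,0]]' --dr '[[0,0,0],[0,0,0],[0,0,0],[0,0,0],[0,0,0],[0,0,0]]' --fingers 0 --squeeze 80

```text
t: 11.65
tcp_pos: [495.7, -353.9, 44.0]
orientation: [1.0, 0.03, 0.0, 0.0]
force: [0.2, -0.9, 3.5]
width: 15.9
finger_force: 81.0
```

Emit:
drive_tool --slide '[[0,0,-3],[0,0,-10],[0,0,-25],[0,0,-45],[0,0,-70],[0,0,-95],[0,0,-112],[0,0,-120],[0,0,-120]]' --dr '[[0,0,0],[0,0,0],[0,0,0],[0,0,0],[0,0,0],[0,0,0],[0,0,0],[0,0,0],[0,0,0]]'

```text
t: 12.55
tcp_pos: [495.9, -354.0, 165.1]
orientation: [1.0, 0.03, 0.001, 0.001]
force: [-0.8, -0.1, -1.5]
width: 15.9
finger_force: 80.6
```

```bash
cat >> h.py <<'E'
YAW=74.8; EX=np.array([np.cos(np.radians(YAW)),np.sin(np.radians(YAW)),0]); SCREW=np.array([591.5,-13,30.]); HEAD=SCREW+[0,0,140]
FACE=SCREW+(280*EX+[0,0,140])/3
E
python3 - <<'E'
from h import *
Rt=tool(YAW-90,15); print(Rt.as_matrix().round(2))
p=HEAD-Rt.apply([108.5,0,-5]); go(p,Rt); go(p+[0,0,20],tool(YAW-90,0)); print(p)
a=snap('top','t4');b=snap('scene','s4')
cv2.imwrite('pics/v4.png',np.hstack([cv2.resize(b[190:290,120:230],(440,400)),cv2.resize(a[140:240,310:410],(360,400))]))
E
```

```text
[[ 0.25  0.97  0.07]
 [ 0.93 -0.26  0.25]
 [ 0.26  0.   -0.97]]
t 12.55 at [ 495.9 -354.   165.1] slide [  82.7 -236.7   27.8] dr [  9.5  13.  -70.9]
t 12.55 at [ 495.9 -354.   165.1] slide [  82.8 -236.6    7.8] dr [  0.2  -0.  -71.4]
[ 564.36109782 -112.88775426  137.08850447]
```

View pics/v4.png

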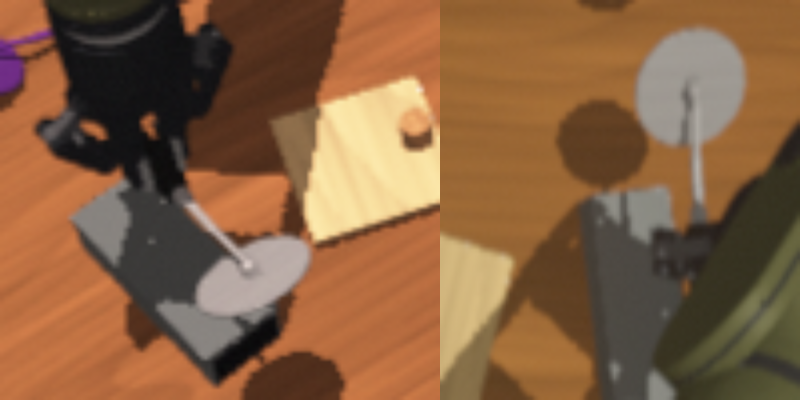

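The mirror is held level and clear of the trunking. The head is at scene crop (253,276) and top crop (691,88).

```bash
python3 - <<'E'
from h import *
s=manip.observe(); h,e=tri((379.7,162),(183.25,259)); print(h,e, 'in tool',R.from_quat(s['orientation']).inv().apply(h-s['tcp_pos']))
E
```

```text
[ 604.59325134 -347.46683232  172.24387878] 4.26857093073962 in tool [109.88226062   0.88348776  -9.97614355]
```

Emit:
drive_tool --slide '[[3,-9,0],[11,-32,0],[21,-60,3],[31,-89,6],[41,-118,9],[52,-148,12],[62,-178,15],[72,-207,18],[80,-228,20],[83,-237,20]]' --dr '[[0.5,0.7,-4],[1.3,1.8,-10],[2.3,3.2,-17.5],[3.3,4.6,-25],[4.3,6,-32.5],[5.3,7.3,-40],[6.3,8.7,-47.5],[7.3,10.1,-55],[8.3,11.5,-62.5],[9.3,12.8,-69.5]]'

```text
t: 13.65
tcp_pos: [562.9, -109.6, 141.0]
orientation: [0.793, 0.595, 0.102, -0.081]
force: [-0.7, 0.4, -1.0]
width: 16.0
finger_force: 80.5
```

Emit:
drive_tool --slide '[[0,0,0],[0,0,0],[0,0,0]]' --dr '[[0,0,0],[0,0,0],[0,0,0]]'

```text
t: 13.95
tcp_pos: [563.6, -112.4, 142.8]
orientation: [0.796, 0.591, 0.102, -0.079]
force: [0.0, -0.3, -1.7]
width: 15.8
finger_force: 80.6
```

```bash
python3 - <<'E'
from h import *
Rt=tool(YAW-90,15); p=HEAD-Rt.apply([108.5,0,-5]); go(p,Rt)
s=manip.observe();print(s['width'],s['finger_force'],s['force'])
a=snap('top','t5');b=snap('scene','s5')
cv2.imwrite('pics/v5.png',np.hstack([cv2.resize(b[140:260,240:350],(440,480)),cv2.resize(a[120:220,190:280],(360,400)).copy() if 0 else cv2.resize(a[110:230,190:280],(360,480))]))
E
```

```text
t 13.95 at [ 563.6 -112.4  142.8] slide [-1.7  0.9  5.5] dr [ 0.1  0.2 -1.6]
15.78394228839931 80.56803703308105 [ 0.02045445 -0.34475495 -1.67500064]
```

View pics/v5.png

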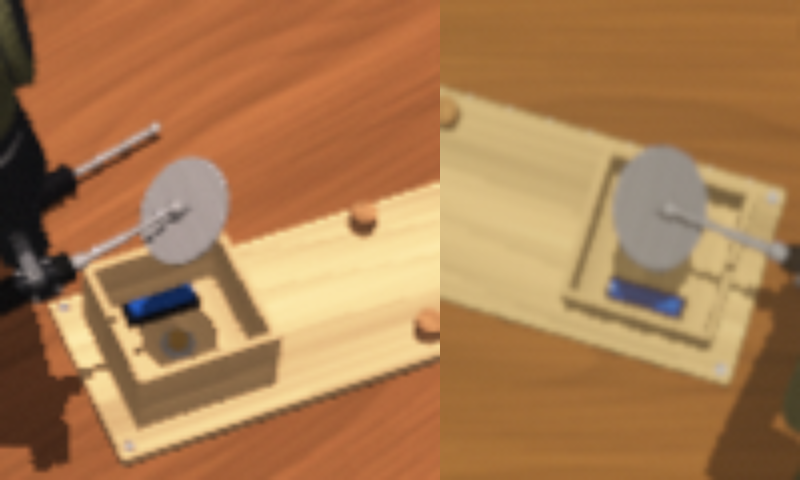

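The head hangs over the box: scene crop (186,211), top crop (661,209). The screw is visible at scene crop (178,343). I'll triangulate the centre and check the tilt from the ellipses.

```bash
python3 - <<'E'
from h import *
C={}
for n,f,c in(('top','t5',(245,162)),('scene','s5',(286,193))):
    im=cv2.imread(f'pics/{f}.png'); h=cv2.cvtColor(im,cv2.COLOR_BGR2HSV)
    m=((h[...,1]<60)&(h[...,2]>90)).astype(np.uint8)
    m=cv2.morphologyEx(m,cv2.MORPH_OPEN,np.ones((5,5),np.uint8))
    cs=cv2.findContours(m,cv2.RETR_EXTERNAL,cv2.CHAIN_APPROX_NONE)[0]
    k=max(cs,key=lambda k:cv2.pointPolygonTest(k,c,True)); hull=cv2.convexHull(k)
    e=cv2.fitEllipse(hull.astype(np.float32)); C[n]=e[0]; print(n,np.round(e[0],1),np.round(e[1],1),round(e[2],1))
    s=manip.observe(); 
    for tilt in(10,15,20):
      Rt=R.from_quat(s['orientation'])*R.from_euler('y',tilt-15,degrees=True); M=Rt.as_matrix(); nrm=M@[np.cos(np.pi/3),0,np.sin(np.pi/3)]
      u=M[:,1]; v=np.cross(nrm,u); c0=s['tcp_pos']+M@[109,0,-6]
      pts=np.array([proj(n,c0+38*(np.cos(a)*u+np.sin(a)*v)) for a in np.linspace(0,6.28,40)],np.float32); e=cv2.fitEllipse(pts)
      print('  pred tilt',tilt,np.round(e[0],1),np.round(e[1],1),round(e[2],1))
h,e=tri(C['top'],C['scene']); print('head',h,e,'err',h-HEAD,'in tool',R.from_quat(s['orientation']).inv().apply(h-s['tcp_pos']))
E
```

```text
top [244.4 161.5] [22.9 30.4] 3.2
  pred tilt 10 [242.8 161.6] [24.7 30.9] 2.5
  pred tilt 15 [243.8 161.1] [23.3 31.2] 5.1
  pred tilt 20 [245.  160.7] [21.6 31.5] 7.2
scene [285.7 192.3] [20. 27.] 19.2
  pred tilt 10 [286.9 194.4] [21.4 27.8] 29.2
  pred tilt 15 [286.2 192.5] [20.6 27.9] 22.7
  pred tilt 20 [285.2 190.7] [19.7 28.1] 16.9
head [593.07558426 -13.67108171 177.18594775] 0.3979587988770632 err [ 1.57558426 -0.67108171  7.18594775] in tool [108.34409305  -0.57473019  -6.31514894]
```

Emit:
drive_tool --slide '[[-0.5,0.5,1.5],[-1,1,3.5],[-1.5,1,5.5],[-1.5,1,5.5],[-1.5,1,5.5],[-1.5,1,5.5],[-1.5,1,5.5],[-1.5,1,5.5]]' --dr '[[0,0,-0.5],[0,0,-1],[0,0,-1.6],[0,0,-1.6],[0,0,-1.6],[0,0,-1.6],[0,0,-1.6],[0,0,-1.6]]'

```text
t: 14.85
tcp_pos: [565.0, -112.4, 137.9]
orientation: [0.787, 0.603, 0.103, -0.078]
force: [0.8, 0.2, -1.3]
width: 15.9
finger_force: 80.5
```

```bash
python3 - <<'E'
from h import *
s=manip.observe(); M=R.from_quat(s['orientation']).as_matrix(); h=s['tcp_pos']+M@[108.5,0,-5.5]
n=M@[.5,0,.866]; d=FACE-h; print('head err',h-HEAD,'face offset',d-n*(d@n),'dist',d@n,'qd',abs(s['qd']).max(),s['t'])
ok=np.linalg.norm((h-HEAD)[:2])<12 and abs(h[2]-170)<12 and np.linalg.norm(d-n*(d@n))<9
print(ok, manip.job_done() if ok else None)
E
```

```text
head err [0.33258547 0.54670474 1.04470953] face offset [-0.37667177 -0.52148464 -0.60744283] dist 132.29672649602853 qd 0.0028688736370992827 14.85
the job is handed in; nothing more can be done
True None
```

I handed the job in at 14.85 s, verdict not shown: the lid was tipped and lies flat on the bare table, cork up, and the mirror is held steady over the screw at lens height, centre about 1 mm off and aim under 1 mm off (computed from the arm's pose).

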